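# Put the short colonnette back in its tray and close the cover

### The arm

A 7-joint arm with a two-finger parallel gripper is mounted at the origin on the work surface. World frame = base frame: x ahead of the robot, y to its left, z up, the work surface at z = 0. Lengths are in m, angles in rad, forces in N, time in s.
With the tool pointing down it reaches from about 0.425 to 0.925 m from the base axis. Payload 6.8 kg.
Tool frame: the origin (TCP) lies at the very end of the fingers, on their centre line; the grasp point (between the pads) lies 19 mm behind it (bot.hold_point_z is the distance from the TCP to the grasp point, in m); z points along the fingers, y is the line along which they close (so a half turn about z gives the same grasp; the last joint's range is limited). The gripper opens to 88 mm and grips with 3 to 60 N. Pads are 20 mm wide; open, the fingers measure 115 mm over their backs; the gripper's body (75 mm by 178 mm) begins 61 mm behind the grasp point.
Start: joints at [-1.44, 0.477, 0.022, 1.555, -0.011, 1.109, -0.083], TCP at [0.16, 0.656, 0.223] pointing down, gripper open.
Joint ranges: [-2.96, 2.96], [-0.34, 2.1], [-1.41, 1.46], [0.24, 2.44], [-1.37, 4.51], [0.17, 1.92], [-2.96, 2.96]. Speed limits (rad/s): [2.39, 2.39, 3.14, 3.14, 3.14, 3.14, 3.14].

### API

Orientations are given as a unit quaternion [x, y, z, w].
In Python, from plant import bot gives the robot as it stands. The module is installed in compiled form; this text tells all that it offers.
- The arm moves only by the tool step_arm, never from a script. Its argument "deltas" is one flat list of numbers, 7 for each row, row after row: the closure, from 0 (fully open) to 1 (shut), then the shift along the tool's x, y, z in units of 40 mm (1.0 is 40 mm), then the turn, a rotation vector about the tool's x, y, z in degrees. A call has 1 to 5 rows; each row shifts and turns the commanded pose from where the row before left it, along the tool's axes as they then stand; what a row does not reach is not made up. A row lasts 1/12 s, in which the tool goes at most 41.7 mm and 7.16 degrees, less where a joint would pass 70% of its speed; a pose out of reach is approached as far as the arm can. A call is refused whole if a number of a shift passes 1 or a number of a turn 7.16, either way. A call with a gripper value outside its range is refused whole. The fingers move at their own pace and stop on an object; "force" is the grip in N (left out, the last holds). Time passes only in rows, so rows that do not move let the fingers close. It gives the time, the measured TCP pose, the force, the opening and the grip force at its end, in the units of the state.
- bot.observe(): the state, without advancing time (a new reading comes with each control period).
- bot.grab_frame(name): name is "scene" or "top"; returns (picture, depth): 400x640x3 uint8, red, green, blue; 400x640 float32, m along the optical axis (not along the pixel's ray), 0 where there is no reading.
- bot.get_calibration(name): a dict with "intrinsics" (3x3 intrinsics, pixels), "dist" ([k1, k2, p1, p2, k3] as OpenCV has them; the pictures are not rectified), "R" (3x3) and "t" (3): a world point X has camera coordinates R X + t. Camera axes: x right, y down, z forward; pixel columns grow to the right and rows downward; lengths in m; the calibration is good to about 2 mm. A picture is of the moment at which its call begins. get_calibration takes no time and is no camera call.
- bot.finish_job(): hands the job in; it is judged then, once.
The state is a dict: "t": time; "joint_pos": joint angles; "qd": joint speeds; "tau": joint torques, N m; "tool_pos": TCP position; "orientation": TCP orientation; "force": force on the tool from outside, world axes, zero at the start; "ft_torque": the same for the moment, N m; "finger_gap": finger opening in m; "finger_force": force on a finger pad.
Only numpy, scipy, OpenCV 4.12 (cv2) and the standard library are available. Lean on these libraries where they do the work, as an engineer would, in place of code of your own. Each camera call takes 0.05 s, during which the arm holds its last target. There are 200 camera calls.

### The job

The shorter carved colonnette has been treated: lay it gently back in its own fitted pocket of the storage tray, lying flat and fully down, and let go. Then close the tray: carry the cover board over level, lower it (do not drop it) onto the two locating pins until it rests flat on the rim, and let go. Leave the longer colonnette, which is still being worked on, and everything else where it is.

Things in the scene. Friction and masses are not known exactly. Their poses are not given: they have to be found in the camera images.
- colonnette_short: Part to put away: brown carved wooden colonnette lying flat, 120 mm long, about 0.1 kg. Origin: centre of underside at mid-length; x along it towards the capital, z up. Plinth (x -60 to -30 mm) 52 wide, 44 high; capital (x 40 to 60) 38 wide, 44 high; round shaft between, 28 in diameter, axis 22 mm up, with a thicker ring (36) at each end.
- shaft_mid (a point): Middle of the short colonnette's plain shaft, on its axis: x 5 mm, 22 mm above its underside. The shaft is plain for 25 mm to either side; grip it here, across the shaft.
- pocket_short: The short colonnette's own place: one of three white inserts (170 x 70 mm), side by side in the tray in any order; labels on the tray's walls show each part's outline. Origin: centre of its underside, on the tray floor; axes as the part's (plinth goes to -x; it does not fit reversed). Put away, the part's origin lies at x 0, y 0, z 4 mm (pocket floor).
- pocket_seat (a point): Centre of that pocket's floor. Cradles 22 mm high hold the part's ends, with 4 mm to spare each side, 5 mm each end. Between them (x -33 to 43 mm) an open finger trough, floor level with the pocket's, crosses all inserts. Beside the shaft of a part in its pocket at least 26 mm is free for each finger: open the fingers to no more than about 50 mm there.
- tray: Plywood storage tray fixed to the bench, 190 mm (x) by 276 mm (y), rim 62 mm high all round. Origin: centre of its underside, z up. Inserts at y -72, 0 and 72 mm, their x along the tray's x. A steel pin, 10 mm thick, bullet-nosed, stands 24 mm above the rim at y +125 and -125 mm. Closed, the cover's origin is at x 0, y 0, z 62 mm, axes along the tray's, either way round.
- pin_a (a point): Top of the pin at the tray's +y end, 24 mm above the rim.
- pin_b (a point): Top of the pin at the tray's -y end, 24 mm above the rim.
- cover: The tray's cover: plywood board 190 mm (x) by 276 mm (y), 8 mm thick, about 0.3 kg, lying flat on the bench. Origin: centre of its underside, z up. Through holes, 15 mm in diameter, at y +125 and -125 mm, x 0. In the middle of its top a bridge handle: a wooden bar along x, 120 mm long, 18 mm wide, 30 to 46 mm above the underside.
- cover_handle (a point): Centre of the cover's handle bar, 38 mm above the cover's underside, over its centre; the space below the bar is open for 42 mm to either side along x.
- colonnette_long: A longer colonnette of the same kind, 150 mm long, lying on the bench; not to be moved. Origin: centre of the underside; x along it towards its capital.
- pocket_long: The insert for the long colonnette, its pocket empty and 30 mm longer than the short one's; stays empty. Axes as for the short one's pocket.
- bracket: A carved scroll bracket, 110 x 40 x 44 mm, lying in its own pocket of the tray; stays there. Origin: centre of the underside; x along it.
- brush: A brush lying on the bench between the colonnettes, 170 mm long; leave alone.
- bottle: White plastic bottle, 66 mm in diameter, 170 mm high, at the far side; leave alone.
- beaker: Glass beaker, 72 mm in diameter, 85 mm high, at the far side; leave alone.
- jar: Amber glass jar, 68 mm in diameter, 75 mm high, at the far side; leave alone.
Things that resemble listed ones, but are neither listed nor needed, are in the scene too. What is shaped like the colonnette_short but purple is not meant.

How it is judged:
On the way, in this order (a step that is already met when the one before it is completed fails the run):
1. the short colonnette is down in its own pocket (within 12 mm of the pocket floor), still in the gripper's fingers (x of colonnette_short in the frame of pocket_short between -0.009 and 0.009 m and y of colonnette_short in the frame of pocket_short between -0.008 and 0.008 m and z of colonnette_short in the frame of pocket_short below 0.016 m and contact force between the fingers and colonnette_short above 0.3 N), for 0.1 s.
2. the cover is level on both pins (underside at least 8 mm below the pin tops), still in the gripper's fingers (z of cover in the frame of tray below 0.078 m and horizontal distance between cover and tray below 0.008 m and angle between cover's own z axis and vertical below 0.1 rad and angle between the y axis of cover and the y axis of tray, either way round below 0.08 rad and contact force between the fingers and cover above 0.3 N), for 0.1 s.
At the end, for the whole second after the job is handed in: The short colonnette lies flat in its own pocket (within 9 mm along, 8 mm across, 4 mm of the pocket floor, tilt under 0.08 rad) and the cover rests flat on the tray's rim over both pins (within 4 mm in height, 6 mm sideways, tilt under 0.03 rad), both at rest and let go (x of colonnette_short in the frame of pocket_short between -0.009 and 0.009 m and y of colonnette_short in the frame of pocket_short between -0.008 and 0.008 m and z of colonnette_short in the frame of pocket_short below 0.008 m and angle between colonnette_short's own z axis and vertical below 0.08 rad and z of cover in the frame of tray between 0.058 and 0.066 m and horizontal distance between cover and tray below 0.006 m and angle between cover's own z axis and vertical below 0.03 rad and angle between the y axis of cover and the y axis of tray, either way round below 0.05 rad and linear speed of each of cover, colonnette_short below 0.02 m/s); the robot touches nothing.
It fails at once if the cover is tilted more than 0.25 rad (about 14 degrees) (angle between cover's own z axis and vertical above 0.25 rad).
It fails at once if the long colonnette is moved more than 20 mm (distance of colonnette_long from where it was at the start of the episode above 0.02 m).
It fails at once if the scroll bracket is moved more than 15 mm (distance of bracket from where it was at the start of the episode above 0.015 m).
It fails at once if the brush, bottle, beaker or jar is moved more than 30 mm (distance of any of brush, bottle, beaker, jar from where it was at the start of the episode above 0.03 m).
It also fails if it takes over 67 s, if anything falls off the work surface, if the arm or the gripper's body presses on something with over 40 N, if the wrist force passes 120 N, or if a joint passes its speed limit or range.

## Working session

There is one attempt and no reset: what is moved stays moved. The work goes in short steps, Python scripts to look and compute and a tool call to move; the robot and the scene stay as the last step left them, time stands still between calls to the robot, and variables do not carry over. Pictures are saved under pics/ and viewed, at most 10 in all, crops included, and the job is handed in when it is done.

Besides the shell and the picture viewer there is one more tool, called by a JSON object that holds its "name" and its "arguments". step_arm: Moves the arm, as the interface text tells. Its arguments: {"type":"object","properties":{"deltas":{"type":"array"},"force":{"type":"number"}},"required":["deltas"]}

```bash
mkdir -p pics; cat > h.py <<'E'
import numpy as np,cv2
from plant import bot
def grab(n):
    p,d=bot.grab_frame(n); np.savez('%s.npz'%n,p=p,d=d); return p,d
def cal(n):
    c=bot.get_calibration(n); return [np.array(c[k],float) for k in('intrinsics','dist','R','t')]
def ray(n,uv,z):
    K,D,R,t=cal(n); uv=np.array(uv,float).reshape(-1,1,2)
    q=cv2.undistortPoints(uv,K,D).reshape(-1,2); q=np.c_[q,np.ones(len(q))]
    d=q@R; o=-R.T@t; s=(z-o[2])/d[:,2]; return o+s[:,None]*d
def cloud(n,d):
    K,D,R,t=cal(n); h,w=d.shape
    u,v=np.meshgrid(np.arange(w),np.arange(h))
    q=cv2.undistortPoints(np.stack([u,v],-1).reshape(-1,1,2).astype(float),K,D).reshape(-1,2)
    P=np.c_[q,np.ones(len(q))]*d.reshape(-1,1)
    return ((P-t)@R).reshape(h,w,3)
E
python3 - <<'E'
from h import *
for n in('scene','top'):
    p,d=grab(n); cv2.imwrite('pics/%s0.png'%n,p[:,:,::-1]); K,D,R,t=cal(n); print(n,K.round(1).tolist(),(-R.T@t).round(3),R.round(2).tolist(),(d>0).mean())
s=bot.observe(); print(s)
E
```

```text
scene [[443.2, 0.0, 318.0], [0.0, 443.2, 200.8], [0.0, 0.0, 1.0]] [1.372 0.3   0.856] [[-0.39, 0.92, 0.01], [0.63, 0.27, -0.73], [-0.67, -0.28, -0.68]] 0.995921875
top [[435.3, 0.0, 325.5], [0.0, 435.3, 198.6], [0.0, 0.0, 1.0]] [ 0.386 -0.024  1.061] [[0.01, -1.0, -0.03], [-0.98, -0.01, -0.19], [0.19, 0.03, -0.98]] 0.9960703125
{'t': 0.1, 'joint_pos': array([-1.44010538,  0.47772295,  0.02233791,  1.55629444, -0.01149879,
        1.10930485, -0.08309778]), 'qd': array([-3.02881918e-04, -4.41517443e-05,  1.07424033e-03, -1.07159464e-03,
        5.32272295e-04, -1.55442573e-04,  9.31902571e-04]), 'tau': array([ 4.22934332e-03, -5.84090245e+01,  1.53965045e+00, -2.73314613e+01,
       -5.42830664e-02,  1.31109013e-02,  6.02276032e-05]), 'tool_pos': array([0.15954003, 0.6553399 , 0.22179971]), 'orientation': array([ 1.19098264e-01,  9.92882149e-01, -7.99838615e-04, -3.81769663e-05]), 'force': array([-0.36184166, -0.49416716, -0.21200003]), 'ft_torque': array([-0.02573357, -0.00131117, -0.01412724]), 'finger_force': 0.0, 'finger_gap': 0.08764354430535584}
```

View pics/top0.png

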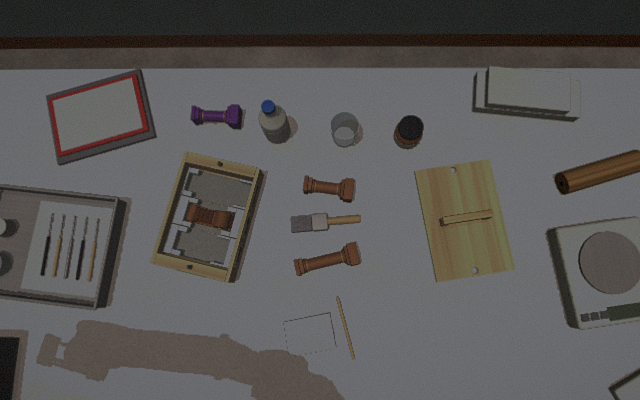

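View pics/scene0.png

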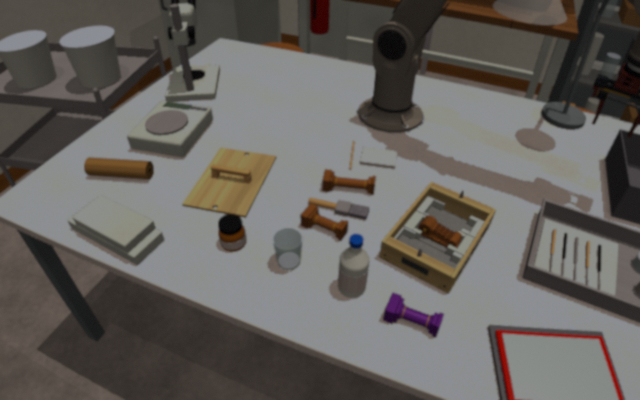

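The top view shows two brown colonnettes, at (330,187) and (328,259). The first looks shorter, and the purple one at (217,116) is excluded. The tray is at (207,216) with the bracket in its middle insert, and the cover is at (465,220). The scene view shows the same layout. Next is a close crop plus length measurements.

```bash
python3 - <<'E'
from h import *
T=np.load('top.npz'); S=np.load('scene.npz')
g=lambda p:np.clip(255*(p/255.)**0.6*1.2,0,255).astype(np.uint8)[:,:,::-1]
a=cv2.resize(g(T['p'])[145:290,145:270],None,fx=4,fy=4,interpolation=3)[:580]
b=cv2.resize(g(S['p'])[175:300,375:500],(300,290),interpolation=3)
c=cv2.resize(g(T['p'])[170:280,285:368],(300,290),interpolation=3)
cv2.imwrite('pics/c1.png',np.hstack([a,np.vstack([b,c])]))
P=cloud('top',T['d']); hsv=cv2.cvtColor(T['p'],cv2.COLOR_RGB2HSV)
for r0,r1,c0,c1 in((170,205,298,362),(238,280,288,366)):
    q=P[r0:r1,c0:c1]; m=q[...,2]>0.012; q=q[m]
    rect=cv2.minAreaRect(q[:,:2].astype(np.float32)); print(len(q),rect,q[:,2].max())
    w=q[:,:2]; mu=np.array(rect[0]); u,s,vt=np.linalg.svd(w-w.mean(0),full_matrices=False); x=(w-mu)@vt[0]; y=(w-mu)@vt[1]; print(vt[0],x.min(),x.max())
    for k in np.arange(-.08,.08,.01):
        mm=(x>=k)&(x<k+.01)
        if mm.sum()>2: print(round(k,2),np.ptp(y[mm]).round(3),((y[mm].max()+y[mm].min())/2).round(4),q[mm,2].max().round(3))
E
```

```text
770 ((0.5175114870071411, 0.01158403605222702), (0.11977425217628479, 0.25276288390159607), 82.97134399414062) 1.060817844079089
[-0.21357801 -0.97692601] -0.06999349528510965 0.06268889505287732
-0.07 0.037 0.094 0.047
-0.06 0.035 0.0939 0.047
-0.05 0.032 0.0962 0.044
-0.04 0.026 0.0973 0.039
-0.03 0.029 0.0985 0.04
-0.02 0.026 0.0988 0.038
-0.01 0.027 0.0995 0.038
-0.0 0.028 0.1012 0.04
0.01 0.038 0.1053 0.042
0.02 0.047 0.1048 0.046
0.03 0.052 0.1039 0.048
0.04 0.052 0.1046 0.048
0.05 0.018 0.0888 0.046
0.06 0.0 -0.1211 1.061
957 ((0.4233676791191101, -0.0038965269923210144), (0.08354820311069489, 0.1513480246067047), 17.30091667175293) 1.060817844079089
[ 0.24560237 -0.96937066] -0.07615065452682451 0.07360391799118134
-0.08 0.038 0.0188 0.047
-0.07 0.036 0.0188 0.047
-0.06 0.032 0.0187 0.046
-0.05 0.028 0.0189 0.04
-0.04 0.027 0.019 0.039
-0.03 0.028 0.0187 0.038
-0.02 0.028 0.0186 0.04
-0.01 0.028 0.019 0.038
-0.0 0.027 0.0186 0.039
0.01 0.073 -0.0047 1.061
0.02 0.027 0.0185 0.038
0.03 0.027 0.0186 0.041
0.04 0.044 0.0187 0.047
0.05 0.052 0.0188 0.049
0.06 0.052 0.0187 0.047
0.07 0.05 0.0182 0.046
```

View pics/c1.png

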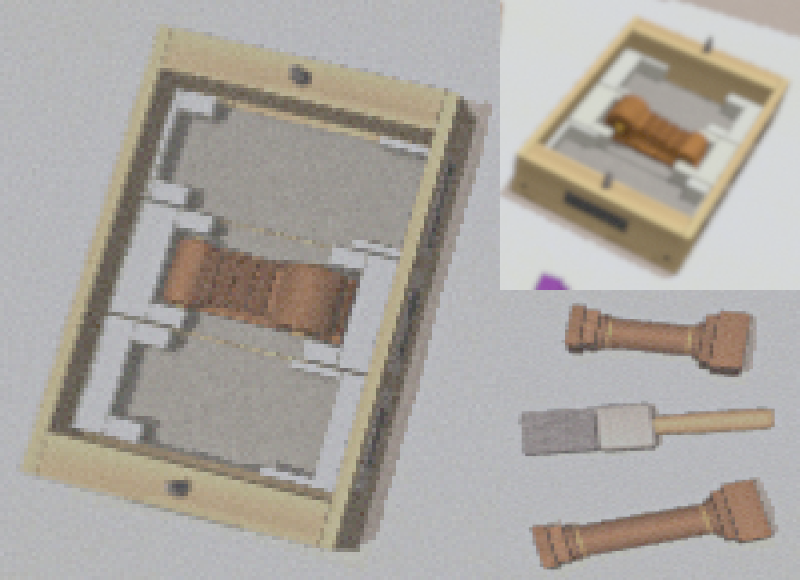

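The crop confirms the upper colonnette (330,187) as the short one: 120 mm long, capital towards +y. The lower one (328,259) is 150 mm. In the tray, the outer inserts at about (215,185) and (200,250) are empty, and the lower-left cradle looks thicker. Next I measure the tray frame and pocket lengths.

```bash
python3 - <<'E'
from h import *
T=np.load('top.npz'); S=np.load('scene.npz')
P=cloud('top',T['d']);Q=cloud('scene',S['d'])
A=P[140:290,145:270].reshape(-1,3); A=A[A[:,2]<.2]
B=Q[170:300,370:510].reshape(-1,3)
rim=A[(abs(A[:,2]-.062)<.008)]; print('rim z',np.median(rim[:,2]),cv2.minAreaRect(rim[:,:2].astype(np.float32)))
rb=B[(abs(B[:,2]-.062)<.006)]; print('rimscene',cv2.minAreaRect(rb[:,:2].astype(np.float32)))
# dark pins in the top view
pr=[]
for (u,v) in((220,163),(190,267)):
    w=T['p'][v-7:v+8,u-7:u+8].astype(float).sum(2); m=w<w.min()+90
    n,l,st,ce=cv2.connectedComponentsWithStats(m.astype(np.uint8)); k=1+st[1:,4].argmax(); c=ce[k]+[u-7,v-7]
    pr.append(c); print(c,st[k],ray('top',[c],.078))
pa,pb=[ray('top',[c],.078)[0] for c in pr]
c=(pa+pb)[:2]/2; y=(pa-pb)[:2]; print('dist',np.hypot(*y)); y/=np.hypot(*y); x=np.array([y[1],-y[0]])
print('centre',c,'y axis',y,'x axis',x)
C=np.r_[A,B]; L=np.c_[(C[:,:2]-c)@x,(C[:,:2]-c)@y,C[:,2]]
img=np.zeros((300,210));
print('extent',[ (L[abs(L[:,2]-.062)<.005][:,k].min().round(3),L[abs(L[:,2]-.062)<.005][:,k].max().round(3)) for k in(0,1)])
np.savez('tray.npz',L=L,c=c,x=x,y=y)
H=np.full((300,210),0,np.float32)
ix=((L[:,0]+.105)*1000).astype(int);iy=((.15-L[:,1])*1000).astype(int);ok=(ix>=0)&(ix<210)&(iy>=0)&(iy<300)&(L[:,2]>-.01)&(L[:,2]<.1)
for a,b,z in zip(ix[ok],iy[ok],L[ok,2]): cv2.circle(H,(a,b),1,float(z+.01),-1)
im=np.clip(H/.08*255,0,255).astype(np.uint8); im=cv2.applyColorMap(im,cv2.COLORMAP_JET)
# white intensity rectified from both pictures at z=.026 plane (cradle tops)
def rect(n,p,z):
    K,D,R,t=cal(n); X,Y=np.meshgrid(np.arange(210)/1000-.105,.15-np.arange(300)/1000)
    W=np.c_[(c+X.reshape(-1,1)*x+Y.reshape(-1,1)*y),np.full(X.size,z)]
    uv=cv2.projectPoints(W,cv2.Rodrigues(R)[0],t,K,D)[0].reshape(300,210,2).astype(np.float32)
    return cv2.remap(p,uv[...,0],uv[...,1],1)[:,:,::-1]
o=np.hstack([im,rect('top',T['p'],.026),rect('scene',S['p'],.026)]); o=np.clip(o*1.3,0,255).astype(np.uint8)
cv2.imwrite('pics/c2.png',cv2.resize(o,None,fx=1.25,fy=1.8))
E
```

```text
rim z 0.061778462732600355 ((0.5430983304977417, 0.28597450256347656), (0.19286884367465973, 0.27715492248535156), 77.06531524658203)
rimscene ((0.5427884459495544, 0.28681278228759766), (0.192830890417099, 0.28315773606300354), 77.13619232177734)
[219.94117647 163.58823529] [ 5  6  5  4 17] [[0.66137164 0.25372069 0.078     ]]
[189.36842105 266.47368421] [ 4  5  6  4 19] [[0.42078925 0.30953956 0.078     ]]
dist 0.24697293700859196
centre [0.54108044 0.28163013] y axis [ 0.9741245  -0.22601207] x axis [-0.22601207 -0.9741245 ]
extent [(np.float64(-0.102), np.float64(0.092)), (np.float64(-0.141), np.float64(0.142))]
```

View pics/c2.png

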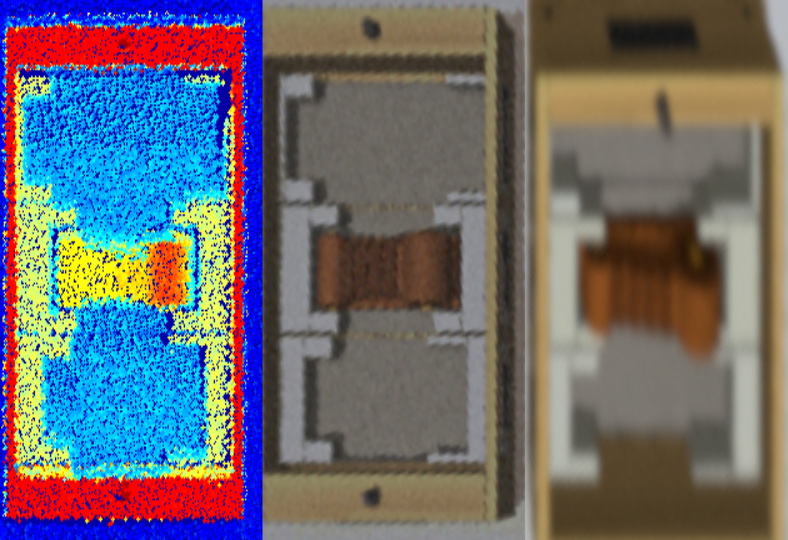

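In the rectified views, the insert at bottom-left, tray-local y = -72 (top image (200,250)), has the 130 mm pocket. Its narrow, capital end is on the left (world +y) and its wide, plinth end on the right. Next come the colonnette, cover and obstacle poses.

```bash
python3 - <<'E'
from h import *
T=np.load('top.npz'); S=np.load('scene.npz')
P=cloud('top',T['d']);Q=cloud('scene',S['d'])
def reg(r0,r1,c0,c1,lo,hi):
    q=P[r0:r1,c0:c1].reshape(-1,3); return q[(q[:,2]>lo)&(q[:,2]<hi)]
q=reg(170,205,298,362,.012,.06); r=cv2.minAreaRect(q[:,:2].astype(np.float32)); print('short',r,r[2])
for a,b in(((304,185),(355,189)),): print(ray('top',[a,b],.022))
mu=q[:,:2].mean(0); ang=np.linalg.svd(q[:,:2]-mu,full_matrices=False)[2][0]; ang*=np.sign(ang[1]); n=np.array([ang[1],-ang[0]])
x=(q[:,:2]-mu)@ang; y=(q[:,:2]-mu)@n; xm=(np.percentile(x,.5)+np.percentile(x,99.5))/2
print('axis deg',np.degrees(np.arctan2(ang[1],ang[0])),'len',np.ptp(x))
for k in np.arange(-.07,.07,.01):
    m=(x>=k)&(x<k+.01)
    if m.sum()>4: print(k.round(2),np.ptp(y[m]).round(3),((y[m].max()+y[m].min())/2).round(4),q[m,2].max().round(3))
m=abs(x-xm-.005)<.02; yc=(y[m].max()+y[m].min())/2; print('shaft mid',mu+ang*(xm+.005)+n*yc)
for nm,b in(('beaker',(110,150,328,362)),('bottle',(95,145,255,292)),('jar',(112,150,392,426)),('brush',(210,235,288,364))):
    w=reg(*b,.006,.2); print(nm,w.min(0).round(3),w.max(0).round(3))
w=reg(155,285,410,520,.004,.013); print('cover',cv2.minAreaRect(w[:,:2].astype(np.float32)),np.median(w[:,2]))
w=reg(155,285,410,520,.035,.055); print('handle',cv2.minAreaRect(w[:,:2].astype(np.float32)),w[:,2].max(),np.median(w[:,2]),len(w))
L=P[150:285,150:265].reshape(-1,3); c=np.array([.543,.286]); xx=np.array([-.225,-.974]);yy=np.array([.974,-.225])
l=np.c_[(L[:,:2]-c)@xx,(L[:,:2]-c)@yy,L[:,2]]; f=l[(abs(l[:,0])<.02)&(abs(l[:,1]+.07)<.02)]; print('pocket floor z',np.median(f[:,2]))
f=l[(abs(l[:,0])<.12)&(abs(abs(l[:,1])-.122)<.006)&(abs(l[:,2]-.062)<.006)]; print('rim ends x',f[:,0].min(),f[:,0].max())
E
```

```text
short ((0.6167194247245789, -0.0007720217108726501), (0.11985708773136139, 0.052116475999355316), 83.35281372070312) 83.35281372070312
[[ 0.6233557   0.05852728  0.022     ]
 [ 0.61396565 -0.0663013   0.022     ]]
axis deg 82.74228991781872 len 0.11988082200164839
-0.06 0.051 0.0017 0.047
-0.05 0.052 0.0023 0.048
-0.04 0.051 0.0017 0.048
-0.03 0.044 0.0024 0.045
-0.02 0.028 0.002 0.04
-0.01 0.025 0.0011 0.039
0.0 0.027 0.0016 0.038
0.01 0.028 0.0025 0.04
0.02 0.028 0.0019 0.04
0.03 0.028 0.0019 0.039
0.04 0.032 0.0018 0.046
0.05 0.036 0.0011 0.047
0.06 0.036 0.0009 0.047
shaft mid [0.61781138 0.004153  ]
beaker [ 0.72  -0.074  0.006] [ 0.79  -0.005  0.088]
bottle [0.733 0.097 0.006] [0.834 0.163 0.173]
jar [ 0.721 -0.229  0.007] [ 0.786 -0.163  0.079]
brush [ 0.508 -0.079  0.006] [0.556 0.089 0.025]
cover ((0.5466447472572327, -0.33239424228668213), (0.2626549303531647, 0.3247162103652954), 88.54630279541016) 0.0074819525052306135
handle ((0.5447001457214355, -0.3287654519081116), (0.01837518811225891, 0.11851555854082108), 9.259841918945312) 0.05114542692164245 0.045065072362743486 404
pocket floor z 0.012185982823626783
rim ends x -0.09496556163673216 0.09577091531724165
```

```bash
cat > plan.py <<'E'
# usage: plan.py x y z psi(deg, tool x heading) rows closure -> suggested rows
import sys
from h import *
from scipy.spatial.transform import Rotation as Ro
s=bot.observe(); R=Ro.from_quat(s['orientation']); p=np.array(s['tool_pos'])
print('t',s['t'],p.round(4),'gap',round(s['finger_gap'],4),'f',np.round(s['force'],1),'psi',np.degrees(np.arctan2(*R.as_matrix()[:2,0][::-1])).round(2),'tilt',R.as_matrix()[:,2].round(3),'j',np.round(s['joint_pos'],2))
if len(sys.argv)>1:
    x,y,z,psi,n,c=map(float,sys.argv[1:7]); n=int(n); a=np.radians(psi)
    G=Ro.from_matrix(np.array([[np.cos(a),np.sin(a),0],[np.sin(a),-np.cos(a),0],[0,0,-1]]).T.reshape(3,3).T)
    out=[]; p0=p.copy()
    for i in range(n):
        d=R.inv().apply(p0+(np.array([x,y,z])-p0)*(i+1)/n-p)/.04; d=d.round(2)
        w=((R.inv()*G).as_rotvec(True)/(n-i)).round(1)
        p=p+R.apply(d*.04); R=R*Ro.from_rotvec(w,True); out.append([c,*d,*w])
        if abs(d).max()>1 or abs(w).max()>7.16: print('BIG',i)
    for i in range(0,n,5): print(','.join('%g'%(v+0) for r in out[i:i+5] for v in r))
E
python3 plan.py .6176 .0042 .12 83.3 25 .3
```

```text
t 0.1 [0.1595 0.6553 0.2218] gap 0.0876 f [-0.4 -0.5 -0.2] psi 166.32 tilt [-0.    -0.002 -1.   ] j [-1.44  0.48  0.02  1.56 -0.01  1.11 -0.08]
0.3,-0.6,-0.52,0.1,0,0,3.3,0.3,-0.63,-0.49,0.11,0,0,3.3,0.3,-0.65,-0.46,0.1,0,0,3.3,0.3,-0.68,-0.41,0.1,0,0,3.3,0.3,-0.71,-0.37,0.1,0,0,3.3
0.3,-0.72,-0.33,0.11,0,0,3.3,0.3,-0.74,-0.29,0.1,0,0,3.3,0.3,-0.76,-0.25,0.1,0,0,3.3,0.3,-0.77,-0.2,0.1,0,0,3.3,0.3,-0.78,-0.16,0.11,0,0,3.3
0.3,-0.79,-0.12,0.1,0,0,3.3,0.3,-0.79,-0.07,0.1,0,0,3.3,0.3,-0.79,-0.02,0.11,0,0,3.3,0.3,-0.8,0.03,0.1,0,0,3.3,0.3,-0.79,0.07,0.1,0,0,3.3
0.3,-0.79,0.11,0.1,0,0,3.4,0.3,-0.78,0.16,0.11,0,0,3.3,0.3,-0.77,0.21,0.1,0,0,3.4,0.3,-0.75,0.25,0.1,0,0,3.3,0.3,-0.74,0.3,0.1,0,0,3.4
0.3,-0.72,0.33,0.11,0,0,3.3,0.3,-0.7,0.38,0.1,0,0,3.4,0.3,-0.68,0.42,0.1,0,0,3.3,0.3,-0.65,0.46,0.1,0,0,3.4,0.3,-0.62,0.5,0.11,0,0.1,3.3
```

{"name": "step_arm", "arguments": {"deltas": [0.3,-0.6,-0.52,0.1,0,0,3.3,0.3,-0.63,-0.49,0.1,0,0,3.3,0.3,-0.65,-0.46,0.1,0,0,3.3,0.3,-0.68,-0.41,0.1,0,0,3.3,0.3,-0.7,-0.37,0.1,0,0,3.3]}}

```text
t: 0.52
tool_pos: [0.2517, 0.5242, 0.2021]
orientation: [0.262, 0.965, -0.0, -0.0]
force: [0.7, 0.2, 0.6]
finger_gap: 0.0618
finger_force: 0.0
```

{"name": "step_arm", "arguments": {"deltas": [0.3,-0.72,-0.33,0.1,0,0,3.3,0.3,-0.74,-0.29,0.1,0,0,3.3,0.3,-0.76,-0.25,0.1,0,0,3.3,0.3,-0.77,-0.2,0.1,0,0,3.3,0.3,-0.78,-0.16,0.1,0,0,3.3]}}

```text
t: 0.93
tool_pos: [0.3432, 0.3941, 0.1823]
orientation: [0.397, 0.918, -0.0, -0.0]
force: [0.6, 0.9, 0.2]
finger_gap: 0.0614
finger_force: 0.0
```

{"name": "step_arm", "arguments": {"deltas": [0.3,-0.79,-0.12,0.1,0,0,3.3,0.3,-0.79,-0.07,0.1,0,0,3.3,0.3,-0.79,-0.02,0.1,0,0,3.3,0.3,-0.8,0.03,0.1,0,0,3.3,0.3,-0.79,0.07,0.1,0,0,3.3]}}

```text
t: 1.35
tool_pos: [0.4347, 0.2641, 0.1624]
orientation: [0.525, 0.851, -0.0, -0.0]
force: [0.0, 0.8, -0.8]
finger_gap: 0.0612
finger_force: 0.0
```

{"name": "step_arm", "arguments": {"deltas": [0.3,-0.79,0.11,0.1,0,0,3.3,0.3,-0.78,0.16,0.1,0,0,3.3,0.3,-0.77,0.21,0.1,0,0,3.3,0.3,-0.75,0.25,0.1,0,0,3.3,0.3,-0.74,0.3,0.1,0,0,3.3]}}

```text
t: 1.77
tool_pos: [0.5265, 0.1342, 0.1423]
orientation: [0.642, 0.767, -0.0, -0.0]
force: [0.2, 0.5, -0.7]
finger_gap: 0.0616
finger_force: 0.0
```

{"name": "step_arm", "arguments": {"deltas": [0.3,-0.72,0.33,0.1,0,0,3.3,0.3,-0.7,0.38,0.1,0,0,3.3,0.3,-0.68,0.42,0.1,0,0,3.3,0.3,-0.65,0.46,0.1,0,0,3.3,0.3,-0.6,0.5,0.1,0,0,3.3]}}

```text
t: 2.18
tool_pos: [0.6191, 0.0054, 0.1221]
orientation: [0.745, 0.667, -0.0, -0.0]
force: [-0.1, 0.9, 0.9]
finger_gap: 0.0614
finger_force: 0.0
```

```bash
python3 plan.py .6176 .0042 .006 83.3 10 .3; python3 - <<'E'
from h import *
for n in('top','scene'):
    p,d=grab(n); 
    if n=='top': a=p[150:240,270:400]
    else: b=p[140:260,250:420]
g=lambda p:cv2.resize(np.clip(p*1.6,0,255).astype(np.uint8)[:,:,::-1],(400,290))
cv2.imwrite('pics/c3.png',np.hstack([g(a),g(b)]))
E
```

```text
t 2.1833 [0.6191 0.0054 0.1221] gap 0.0614 f [-0.1  0.9  0.9] psi 83.65 tilt [-0.001  0.    -1.   ] j [-0.48  0.54  0.5   1.81 -0.33  0.88  0.07]
0.3,0,0,0.29,0,0,0,0.3,-0.01,-0.01,0.29,0,0,0,0.3,0,0,0.29,0,0,0,0.3,0,0,0.29,0,0,0.1,0.3,-0.01,-0.01,0.29,0,0,0
0.3,0,0,0.29,0,0,0.1,0.3,0,0,0.29,0,0,0,0.3,-0.01,-0.01,0.29,0,0,0.1,0.3,0,0,0.29,0,0,0,0.3,0,0,0.29,0,0,0.1
```

View pics/c3.png

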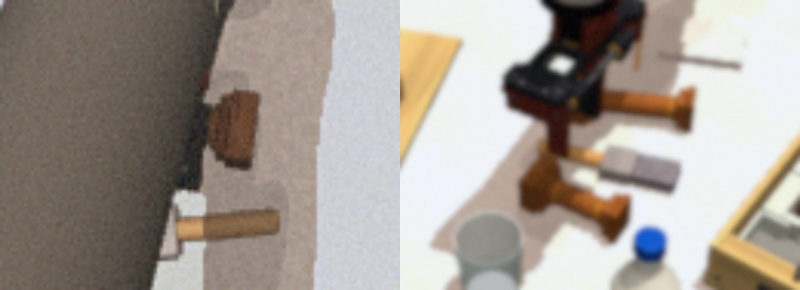

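The top view is blocked by the arm, with the plinth at about (308,190). The scene view shows the gripper above the short shaft, with brush and beaker clear. Descending and gripping.

{"name": "step_arm", "arguments": {"deltas": [0.3,-0.03,-0.03,0.4,0,0,0.3,0.3,0,0,0.5,0,0,0,0.3,0,0,0.5,0,0,0,0.3,0,0,0.5,0,0,0,0.3,0,0,0.5,0,0,0], "force": 15}}

```text
t: 2.7
tool_pos: [0.6168, 0.0067, 0.0256]
orientation: [0.746, 0.667, -0.0, -0.0]
force: [-0.3, 0.2, -0.3]
finger_gap: 0.0616
finger_force: 0.0
```

{"name": "step_arm", "arguments": {"deltas": [0.3,0,0,0.3,0,0,0,0.3,0,0,0.2,0,0,0,0.7,0,0,0,0,0,0,0.8,0,0,0,0,0,0,0.9,0,0,0,0,0,0]}}

```text
t: 3.12
tool_pos: [0.6182, 0.0058, 0.0077]
orientation: [0.746, 0.666, 0.001, 0.0]
force: [1.1, 0.1, -0.0]
finger_gap: 0.0452
finger_force: 0.0
```

{"name": "step_arm", "arguments": {"deltas": [1,0,0,0,0,0,0,1,0,0,0,0,0,0,1,0,0,0,0,0,0,1,0,0,0,0,0,0,1,0,0,0,0,0,0]}}

```text
t: 3.53
tool_pos: [0.6179, 0.0058, 0.0074]
orientation: [0.746, 0.666, 0.001, 0.0]
force: [0.0, 0.1, 6.1]
finger_gap: 0.028
finger_force: 15.0
```

{"name": "step_arm", "arguments": {"deltas": [1,0,0,-0.4,0,0,0,1,0,0,-0.8,0,0,0,1,0,0,-0.8,0,0,0,1,0,0,-0.8,0,0,0,1,0,0,-0.6,0,0,0]}}

```text
t: 3.95
tool_pos: [0.6178, 0.0055, 0.145]
orientation: [0.746, 0.666, 0.001, 0.0]
force: [0.4, 0.5, 0.1]
finger_gap: 0.0277
finger_force: 15.0
```

```bash
python3 plan.py; python3 - <<'E'
from h import *
p,d=grab('scene'); cv2.imwrite('pics/c4.png',cv2.resize(np.clip(p[110:300,220:520]*1.5,0,255).astype(np.uint8)[:,:,::-1],(780,494)))
E
```

```text
t 3.95 [0.6178 0.0055 0.145 ] gap 0.0277 f [0.4 0.5 0.1] psi 83.5 tilt [ 0.002  0.    -1.   ] j [-0.49  0.51  0.52  1.8  -0.31  0.92  0.05]
```

View pics/c4.png

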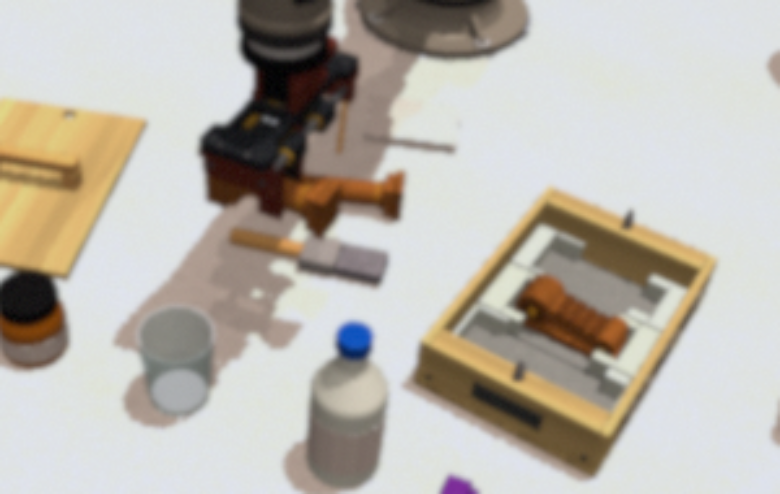

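The part is held at about (320,200) in the crop, with the neighbours undisturbed. Moving over the pocket.

```bash
python3 plan.py .4744 .3085 .15 76.95 15 1
```

```text
t 4.0 [0.6204 0.0053 0.1492] gap 0.0273 f [ 1.1 -0.2  1.8] psi 83.48 tilt [ 0.008  0.001 -1.   ] j [-0.5   0.5   0.53  1.79 -0.31  0.92  0.05]
1,0.47,-0.3,0,0,0,0.4,1,0.48,-0.3,-0.01,0,0,0.4,1,0.47,-0.31,0,0,0,0.4,1,0.46,-0.31,0,0,0,0.4,1,0.47,-0.31,0,0,0,0.4
1,0.46,-0.31,-0.01,0,0,0.5,1,0.47,-0.32,0,0,0,0.4,1,0.45,-0.33,0,0.1,0,0.5,1,0.46,-0.32,0,0,0,0.4,1,0.45,-0.33,0,0.1,0,0.5
1,0.45,-0.34,-0.01,0,0,0.4,1,0.45,-0.33,0,0.1,0,0.5,1,0.45,-0.34,0,0,-0.1,0.4,1,0.44,-0.35,0,0.1,0,0.5,1,0.44,-0.35,0,0,-0.1,0.4
```

{"name": "step_arm", "arguments": {"deltas": [1,0.3,-0.2,0,0,0,0.4,1,0.48,-0.3,0,0,0,0.4,1,0.5,-0.33,0,0,0,0.4,1,0.5,-0.34,0,0,0,0.4,1,0.5,-0.34,0,0,0,0.4]}}

```text
t: 4.42
tool_pos: [0.5682, 0.1047, 0.1422]
orientation: [0.758, 0.653, -0.0, -0.0]
force: [0.3, -0.4, -0.4]
finger_gap: 0.028
finger_force: 15.0
```

{"name": "step_arm", "arguments": {"deltas": [1,0.5,-0.34,0,0,0,0.4,1,0.5,-0.34,0,0,0,0.4,1,0.5,-0.35,0,0,0,0.4,1,0.5,-0.35,0,0,0,0.4,1,0.5,-0.36,0,0,0,0.4]}}

```text
t: 4.83
tool_pos: [0.5157, 0.2147, 0.1423]
orientation: [0.769, 0.639, -0.0, -0.0]
force: [-0.7, -1.0, -1.0]
finger_gap: 0.0277
finger_force: 15.0
```

{"name": "step_arm", "arguments": {"deltas": [1,0.5,-0.37,0,0,0,0.5,1,0.5,-0.37,0,0,0,0.5,1,0.5,-0.37,0,0,0,0.5,1,0.4,-0.3,0,0,0,0.5,1,0.26,-0.2,0,0,0,0.5]}}

```text
t: 5.25
tool_pos: [0.4688, 0.3136, 0.1422]
orientation: [0.782, 0.624, -0.0, -0.0]
force: [-0.3, -0.5, -1.4]
finger_gap: 0.0276
finger_force: 15.0
```

{"name": "step_arm", "arguments": {"deltas": [1,0,0,0,0,0,0,1,0,0,0,0,0,0]}}

```text
t: 5.42
tool_pos: [0.4701, 0.3113, 0.1423]
orientation: [0.782, 0.623, -0.0, 0.0]
force: [-0.2, -0.9, -1.0]
finger_gap: 0.0275
finger_force: 15.0
```

```bash
python3 - <<'E'
from h import *
o=[]
for n,c in(('top',(140,290,140,290)),('scene',(130,300,340,520))):
    p,d=grab(n); a=p[c[0]:c[1],c[2]:c[3]]; o.append(cv2.resize(np.clip(a*1.5,0,255).astype(np.uint8)[:,:,::-1],(400,400)))
    C=cloud(n,d); hs=cv2.cvtColor(p,cv2.COLOR_RGB2HSV); m=(C[...,2]>.12)&(C[...,2]<.2)&(hs[...,1]>90)&(hs[...,0]<20)&(p[...,0]>50)
    q=C[m]; print(n,len(q)); 
    if len(q)>20: print(q.min(0).round(3),q.max(0).round(3),cv2.minAreaRect(q[:,:2].astype(np.float32)))
cv2.imwrite('pics/c5.png',np.hstack(o))
E
python3 plan.py .4744 .3085 .12 76.95 5 1
```

```text
top 312
[0.431 0.243 0.162] [0.484 0.321 0.182] ((0.4633321166038513, 0.28427231311798096), (0.07573337107896805, 0.05034743994474411), 76.54025268554688)
scene 401
[-1.607  0.245  0.121] [0.502 1.019 0.18 ] ((-0.5561011433601379, 0.6487548351287842), (0.11762691289186478, 2.2269997596740723), 71.64273834228516)
t 5.5167 [0.471  0.3097 0.1425] gap 0.0276 f [-0.1  0.  -1.3] psi 76.94 tilt [ 0.    -0.001 -1.   ] j [-1.1   0.43  0.52  1.93 -0.28  0.86 -0.66]
1,0,0.02,0.11,0,0,0,1,0,0.02,0.12,0,0,0,1,-0.01,0.01,0.11,0,0,0,1,0,0.02,0.11,0,0,0,1,0,0.02,0.11,0,0,0
```

View pics/c5.png

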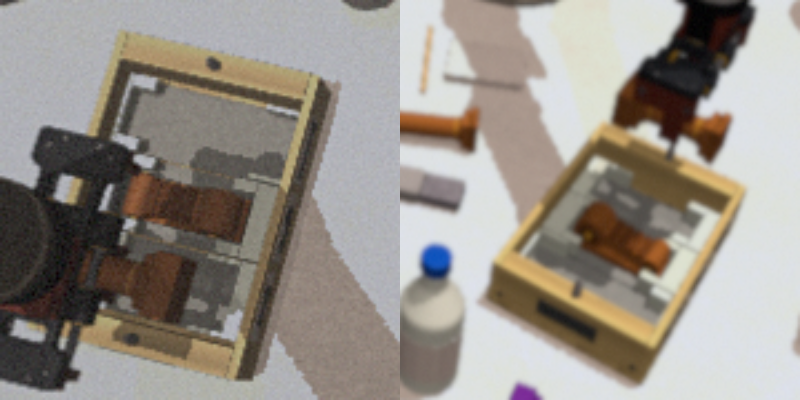

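The part hangs over the right pocket, plinth at about (205,250) in the top image, on the correct side. Now correcting about 3 mm and descending.

{"name": "step_arm", "arguments": {"deltas": [1,-0.02,0.08,0.2,0,0,0,1,0,0,0.4,0,0,0,1,0,0,0.4,0,0,0,1,0,0,0.2,0,0,0,1,0,0,0,0,0,0]}}

```text
t: 5.93
tool_pos: [0.4728, 0.3079, 0.0926]
orientation: [0.783, 0.622, -0.002, 0.0]
force: [-0.0, 0.4, -1.0]
finger_gap: 0.0277
finger_force: 15.0
```

{"name": "step_arm", "arguments": {"deltas": [1,0,0,0,0,0,0,1,0,0,0,0,0,0]}}

```text
t: 6.1
tool_pos: [0.4741, 0.3095, 0.0952]
orientation: [0.783, 0.622, 0.0, 0.0]
force: [-0.2, 0.5, -0.6]
finger_gap: 0.0278
finger_force: 15.0
```

```bash
python3 plan.py .4742 .3079 .04 76.95 5 1; python3 - <<'E'
from h import *
p,d=grab('top'); C=cloud('top',d); hs=cv2.cvtColor(p,cv2.COLOR_RGB2HSV)
c=np.array([.543,.286]); ex=np.array([.226,.974]); ey=np.array([-.974,.226])
q=C.reshape(-1,3); l=np.c_[(q[:,:2]-c)@ex,(q[:,:2]-c)@ey-.072,q[:,2]]; h=hs.reshape(-1,3)
br=(h[:,1]>90)&(h[:,0]<20)&(p.reshape(-1,3)[:,0]>40)
m=br&(abs(l[:,1])<.034)&(l[:,0]<-.025)&(l[:,0]>-.08)&(l[:,2]>.085)&(l[:,2]<.16)
print('plinth held',m.sum(),np.percentile(l[m],[1,99],axis=0).round(4))
m=(h[:,1]<50)&(abs(l[:,0]+.045)<.011)&(abs(l[:,2]-.03)<.007)&(abs(l[:,1])<.036)
y=l[m,1]; print('cradle arm inner', np.sort(y[y<0])[-5:].round(4),np.sort(y[y>0])[:5].round(4))
E
```

```text
t 6.1 [0.4741 0.3095 0.0952] gap 0.0278 f [-0.2  0.5 -0.6] psi 76.97 tilt [ 0.001  0.    -1.   ] j [-1.06  0.5   0.49  1.95 -0.33  0.77 -0.62]
1,-0.01,0,0.28,0,0,0,1,-0.01,0,0.27,0,0,0,1,0,0.01,0.28,0,0,0,1,-0.01,0,0.27,0,0,0,1,-0.01,0,0.28,0,0,0
plinth held 312 [[-0.0584 -0.0239  0.1215]
 [-0.0261  0.0259  0.1357]]
cradle arm inner [-0.0304 -0.0304 -0.0299 -0.0298 -0.0296] [0.0303 0.0304 0.0308 0.0309 0.0314]
```

{"name": "step_arm", "arguments": {"deltas": [1,-0.04,0,0.3,0,0,0,1,0,0,0.4,0,0,0,1,0,0,0.4,0,0,0,1,0,0,0.3,0,0,0,1,0,0,0.15,0,0,0]}}

```text
t: 6.57
tool_pos: [0.4722, 0.3077, 0.0309]
orientation: [0.782, 0.623, -0.001, 0.0]
force: [-0.8, -0.7, -1.1]
finger_gap: 0.0278
finger_force: 15.0
```

{"name": "step_arm", "arguments": {"deltas": [1,0,0,0.1,0,0,0,1,0,0,0.1,0,0,0,1,0,0,0.05,0,0,0,1,0,0,0.03,0,0,0,1,0,0,0,0,0,0]}}

```text
t: 6.98
tool_pos: [0.4732, 0.3083, 0.0216]
orientation: [0.783, 0.623, 0.0, -0.0]
force: [-0.3, -0.1, -0.6]
finger_gap: 0.0273
finger_force: 15.0
```

```bash
python3 plan.py
```

```text
t 6.9833 [0.4732 0.3083 0.0216] gap 0.0273 f [-0.3 -0.1 -0.6] psi 77.01 tilt [ 0.  0. -1.] j [-1.    0.61  0.41  1.99 -0.4   0.63 -0.55]
```

{"name": "step_arm", "arguments": {"deltas": [1,0,0,0.03,0,0,0,1,0,0,0.03,0,0,0,1,0,0,0,0,0,0]}}

```text
t: 7.23
tool_pos: [0.4733, 0.3084, 0.0194]
orientation: [0.783, 0.623, 0.0, -0.0]
force: [-0.6, 0.0, 1.6]
finger_gap: 0.0275
finger_force: 15.0
```

{"name": "step_arm", "arguments": {"deltas": [0.52,0,0,0,0,0,0,0.52,0,0,0,0,0,0,0.52,0,0,0,0,0,0,0.52,0,0,0,0,0,0]}}

```text
t: 7.57
tool_pos: [0.473, 0.3082, 0.0191]
orientation: [0.783, 0.623, 0.0, -0.0]
force: [-0.6, -0.2, -0.4]
finger_gap: 0.0421
finger_force: 0.0
```

{"name": "step_arm", "arguments": {"deltas": [0.52,0,0,-0.3,0,0,0,0.52,0,0,-0.6,0,0,0,0.52,0,0,-0.9,0,0,0,0.52,0,0,-0.9,0,0,0,0.52,0,0,-0.9,0,0,0]}}

```text
t: 7.98
tool_pos: [0.4728, 0.3076, 0.1652]
orientation: [0.783, 0.622, -0.0, 0.0]
force: [0.8, -0.3, 0.1]
finger_gap: 0.0423
finger_force: 0.0
```

```bash
python3 plan.py .5447 -.3288 .17 99.26 30 0.3
```

```text
t 7.9833 [0.4728 0.3076 0.1652] gap 0.0423 f [ 0.8 -0.3  0.1] psi 76.98 tilt [-0. -0. -1.] j [-1.11  0.4   0.55  1.91 -0.26  0.9  -0.67]
0.3,-0.5,0.18,0,0,0,-0.7,0.3,-0.51,0.17,-0.01,0,0,-0.7,0.3,-0.51,0.16,0,0,0,-0.7,0.3,-0.51,0.16,0,0,0,-0.7,0.3,-0.51,0.16,-0.01,0,0,-0.7
0.3,-0.51,0.14,0,0,0,-0.8,0.3,-0.52,0.14,-0.01,0,0,-0.7,0.3,-0.51,0.14,0,0,0,-0.8,0.3,-0.52,0.12,0,0,0,-0.7,0.3,-0.52,0.12,-0.01,0,0,-0.8
0.3,-0.52,0.12,0,0,0,-0.7,0.3,-0.53,0.1,0,0,0,-0.8,0.3,-0.52,0.1,-0.01,0,0,-0.7,0.3,-0.53,0.09,0,0,0,-0.8,0.3,-0.52,0.09,-0.01,0,0,-0.7
0.3,-0.53,0.08,0,0,0,-0.8,0.3,-0.53,0.07,0,0,0,-0.7,0.3,-0.53,0.06,-0.01,0,0,-0.8,0.3,-0.53,0.06,0,0,0,-0.7,0.3,-0.53,0.05,0,0,0,-0.8
0.3,-0.53,0.04,-0.01,0,0,-0.7,0.3,-0.54,0.04,0,0,0,-0.8,0.3,-0.53,0.03,-0.01,0,0,-0.7,0.3,-0.53,0.02,0,0,0,-0.8,0.3,-0.54,0.02,0,0,0,-0.7
0.3,-0.53,0.01,-0.01,0,0,-0.8,0.3,-0.53,0,0,0,0,-0.7,0.3,-0.54,-0.01,0,0,0,-0.8,0.3,-0.53,-0.01,-0.01,0,0,-0.7,0.3,-0.53,-0.02,0,0,0,-0.8
```

{"name": "step_arm", "arguments": {"deltas": [0.3,-0.5,0.18,0,0,0,-0.7,0.3,-0.51,0.17,0,0,0,-0.7,0.3,-0.51,0.16,0,0,0,-0.7,0.3,-0.51,0.16,0,0,0,-0.7,0.3,-0.51,0.16,0,0,0,-0.7]}}

```text
t: 8.4
tool_pos: [0.4851, 0.2009, 0.164]
orientation: [0.763, 0.646, 0.0, -0.0]
force: [-0.9, 0.7, 0.3]
finger_gap: 0.0611
finger_force: 0.0
```

{"name": "step_arm", "arguments": {"deltas": [0.3,-0.51,0.14,0,0,0,-0.8,0.3,-0.52,0.14,0,0,0,-0.7,0.3,-0.51,0.14,0,0,0,-0.8,0.3,-0.52,0.12,0,0,0,-0.7,0.3,-0.52,0.12,0,0,0,-0.8]}}

```text
t: 8.82
tool_pos: [0.497, 0.0949, 0.1639]
orientation: [0.741, 0.671, 0.0, -0.0]
force: [0.1, -1.2, 0.6]
finger_gap: 0.0614
finger_force: 0.0
```

{"name": "step_arm", "arguments": {"deltas": [0.3,-0.52,0.12,0,0,0,-0.7,0.3,-0.53,0.1,0,0,0,-0.8,0.3,-0.52,0.1,0,0,0,-0.7,0.3,-0.53,0.09,0,0,0,-0.8,0.3,-0.52,0.09,0,0,0,-0.7]}}

```text
t: 9.23
tool_pos: [0.5092, -0.0111, 0.1639]
orientation: [0.719, 0.695, 0.0, 0.0]
force: [0.4, -0.1, 0.8]
finger_gap: 0.0613
finger_force: 0.0
```

{"name": "step_arm", "arguments": {"deltas": [0.3,-0.53,0.08,0,0,0,-0.8,0.3,-0.53,0.07,0,0,0,-0.7,0.3,-0.53,0.06,0,0,0,-0.8,0.3,-0.53,0.06,0,0,0,-0.7,0.3,-0.53,0.05,0,0,0,-0.8]}}

```text
t: 9.65
tool_pos: [0.5212, -0.1172, 0.1639]
orientation: [0.696, 0.718, 0.0, 0.0]
force: [1.4, -0.8, 0.6]
finger_gap: 0.0612
finger_force: 0.0
```

{"name": "step_arm", "arguments": {"deltas": [0.3,-0.53,0.04,0,0,0,-0.7,0.3,-0.54,0.04,0,0,0,-0.8,0.3,-0.53,0.03,0,0,0,-0.7,0.3,-0.53,0.02,0,0,0,-0.8,0.3,-0.54,0.02,0,0,0,-0.7]}}

```text
t: 10.07
tool_pos: [0.5333, -0.2234, 0.1639]
orientation: [0.672, 0.741, 0.0, 0.0]
force: [-0.3, 0.5, -0.1]
finger_gap: 0.0614
finger_force: 0.0
```

{"name": "step_arm", "arguments": {"deltas": [0.3,-0.53,0,0,0,0,-0.8,0.3,-0.53,0,0,0,0,-0.7,0.3,-0.53,0,0,0,0,-0.8,0.3,-0.5,0,0,0,0,-0.7,0.3,-0.5,0,0,0,0,-0.8]}}

```text
t: 10.48
tool_pos: [0.5458, -0.3263, 0.164]
orientation: [0.647, 0.762, 0.0, 0.0]
force: [-0.1, -1.0, -0.6]
finger_gap: 0.0617
finger_force: 0.0
```

{"name": "step_arm", "arguments": {"deltas": [0.3,0,0,0,0,0,0]}}

```text
t: 10.57
tool_pos: [0.5452, -0.3299, 0.1644]
orientation: [0.649, 0.761, -0.001, 0.001]
force: [-0.7, 0.5, 0.2]
finger_gap: 0.0612
finger_force: 0.0
```

```bash
python3 - <<'E'
from h import *
p,d=grab('top'); g=lambda a:cv2.resize(np.clip(a*1.6,0,255).astype(np.uint8)[:,:,::-1],(400,440))
p2,d2=grab('scene'); cv2.imwrite('pics/c6.png',np.hstack([g(p[145:285,145:270]),g(p2[120:250,170:300])]))
C=cloud('top',d).reshape(-1,3); h=cv2.cvtColor(p,cv2.COLOR_RGB2HSV).reshape(-1,3)
c=np.array([.543,.286]); ex=np.array([.226,.974]); ey=np.array([-.974,.226])
l=np.c_[(C[:,:2]-c)@ex,(C[:,:2]-c)@ey-.072,C[:,2]]
br=(h[:,1]>90)&(h[:,0]<20)&(abs(l[:,1])<.034)&(abs(l[:,0])<.075)&(l[:,2]>.03)&(l[:,2]<.075)
print('part',br.sum(),np.percentile(l[br],[.5,99.5],axis=0).round(4))
for lo,hi in((-.058,-.032),(.042,.058)):
    m=br&(l[:,0]>lo)&(l[:,0]<hi); print(np.percentile(l[m],[2,50,98],axis=0).round(4))
C=cloud('scene',d2)[140:225,170:290].reshape(-1,3); m=(C[:,2]>.036)&(C[:,2]<.055)&(abs(C[:,0]-.545)<.05)&(abs(C[:,1]+.33)<.09)
print('handle scene',m.sum(),cv2.minAreaRect(C[m][:,:2].astype(np.float32)))
E
python3 plan.py .5447 -.3288 .12 99.26 5 0.3
```

```text
part 718 [[-0.0604 -0.0235  0.0374]
 [ 0.0572  0.026   0.0592]]
[[-0.0573 -0.0228  0.0518]
 [-0.046   0.0011  0.0555]
 [-0.0326  0.0257  0.0586]]
[[ 0.0421 -0.0163  0.0493]
 [ 0.0506  0.0011  0.0544]
 [ 0.0572  0.0173  0.058 ]]
handle scene 236 ((0.546478807926178, -0.3270615339279175), (0.022079166024923325, 0.1227986067533493), 10.596359252929688)
t 10.6667 [ 0.5456 -0.3257  0.1636] gap 0.0616 f [1.  0.7 0.5] psi 99.21 tilt [ 0. -0. -1.] j [ 0.03  0.52  0.57  1.74 -0.33  0.97  0.89]
0.3,-0.01,-0.01,0.22,0,0,0,0.3,-0.02,0,0.22,0,0,0,0.3,-0.01,-0.01,0.21,0,0,0,0.3,-0.02,-0.01,0.22,0,0,0,0.3,-0.01,0,0.22,0,0,-0.1
```

View pics/c6.png

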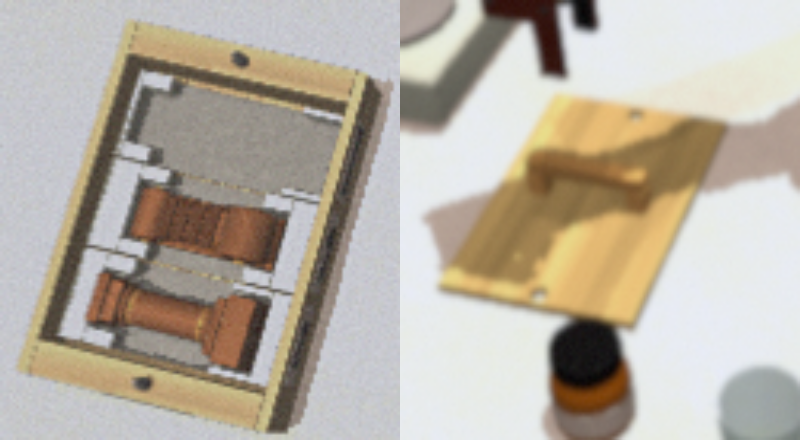

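The short colonnette sits flat in its pocket: top at 55–56 mm, offset about (-1.5, +1) mm. The scene view shows the fingers behind and above the cover handle, with holes at (637,115) and (540,294) in the crop. Next I measure the holes for a precise cover centre.

```bash
python3 - <<'E'
from h import *
im=cv2.imread('pics/top0.png').astype(float)[:,:,::-1]
cs=[]
for u,v in((453,170),(475,270)):
    w=im[v-8:v+9,u-8:u+9]; sat=(w[...,0]-w[...,2]); sat=np.clip(np.percentile(sat,60)-sat,0,None); sat[sat<.45*sat.max()]=0
    n,l,st,ce=cv2.connectedComponentsWithStats((sat>0).astype(np.uint8)); print(st[1:].tolist(),ce[1:].round(1).tolist())
    k=1+np.argmin(np.hypot(*(ce[1:]-8).T)+ (st[1:,4]<5)*100); cs.append(ce[k]+[u-8,v-8])
h=ray('top',cs,.004); print(h.round(4),'mid',h.mean(0),'dist',np.hypot(*(h[0]-h[1])[:2]),'yaw',np.degrees(np.arctan2(*(h[0]-h[1])[:2][::-1])))
b=im[150:290,405:525]; hs=cv2.cvtColor(b.astype(np.uint8),cv2.COLOR_RGB2HSV)
m=((hs[...,1]>70)&(hs[...,0]<30)).astype(np.uint8); c=max(cv2.findContours(m,0,2)[0],key=cv2.contourArea).reshape(-1,2)+[405,150]
w=ray('top',c,.006)[:,:2].astype(np.float32); print('board',cv2.minAreaRect(w))
E
```

```text
[[0, 0, 17, 4, 48], [5, 6, 6, 5, 23]] [[6.7, 1.0], [7.4, 7.8]]
[[5, 6, 6, 5, 25], [0, 13, 17, 4, 47]] [[7.2, 8.0], [9.2, 15.0]]
[[ 0.6681 -0.3098  0.004 ]
 [ 0.4217 -0.3506  0.004 ]] mid [ 0.54493308 -0.33022325  0.004     ] dist 0.24977931883714363 yaw 9.406168831787213
board ((0.544905960559845, -0.32933321595191956), (0.275226354598999, 0.18942052125930786), 9.52293586730957)
```

{"name": "step_arm", "arguments": {"deltas": [0.3,0,0,0.4,0,0,-0.2,0.3,0,0,0.6,0,0,0,0.3,0,0,0.6,0,0,0,0.3,0,0,0.6,0,0,0,0.3,0,0,0.4,0,0,0]}}

```text
t: 11.08
tool_pos: [0.5455, -0.3225, 0.0572]
orientation: [0.645, 0.764, 0.0, -0.001]
force: [0.6, 0.6, -0.3]
finger_gap: 0.0612
finger_force: 0.0
```

{"name": "step_arm", "arguments": {"deltas": [0.3,0,0,0,0,0,0,0.3,0,0,0,0,0,0,0.3,0,0,0,0,0,0]}}

```text
t: 11.33
tool_pos: [0.5468, -0.3248, 0.0604]
orientation: [0.646, 0.764, 0.0, 0.001]
force: [-1.1, 0.2, 0.9]
finger_gap: 0.0615
finger_force: 0.0
```

```bash
python3 plan.py .545 -.3296 .020 99.45 4 0.3
```

```text
t 11.3333 [ 0.5468 -0.3248  0.0604] gap 0.0615 f [-1.1  0.2  0.9] psi 99.56 tilt [ 0.001 -0.    -1.   ] j [ 0.09  0.65  0.49  1.8  -0.41  0.79  0.96]
0.3,-0.03,-0.02,0.25,0,0,0,0.3,-0.03,-0.01,0.25,0,0,0,0.3,-0.02,-0.02,0.26,0,0,0.1,0.3,-0.03,-0.02,0.25,0.1,0,0
```

{"name": "step_arm", "arguments": {"deltas": [0.3,-0.03,-0.02,0.25,0,0,0,0.3,-0.03,-0.02,0.25,0,0,0,0.3,-0.03,-0.02,0.25,0,0,0.1,0.3,-0.02,-0.01,0.25,0,0,0,0.3,0,0,0,0,0,0], "force": 30}}

```text
t: 11.75
tool_pos: [0.5423, -0.3294, 0.0165]
orientation: [0.647, 0.763, -0.001, -0.002]
force: [-0.5, -0.7, 0.1]
finger_gap: 0.0616
finger_force: 0.0
```

{"name": "step_arm", "arguments": {"deltas": [0.3,0,0,0,0,0,0,0.7,0,0,0,0,0,0,0.75,0,0,0,0,0,0,0.85,0,0,0,0,0,0,1,0,0,0,0,0,0]}}

```text
t: 12.17
tool_pos: [0.5443, -0.33, 0.0195]
orientation: [0.647, 0.763, 0.0, 0.0]
force: [-0.7, 0.3, 0.4]
finger_gap: 0.0383
finger_force: 0.0
```

{"name": "step_arm", "arguments": {"deltas": [1,0,0,0,0,0,0,1,0,0,0,0,0,0,1,0,0,0,0,0,0]}}

```text
t: 12.42
tool_pos: [0.5442, -0.3299, 0.0192]
orientation: [0.647, 0.763, 0.0, 0.0]
force: [1.6, 0.5, -0.3]
finger_gap: 0.0183
finger_force: 0.7
```

```bash
python3 plan.py
```

```text
t 12.4167 [ 0.5442 -0.3299  0.0192] gap 0.0183 f [ 1.6  0.5 -0.3] psi 99.42 tilt [ 0. -0. -1.] j [ 0.12  0.71  0.46  1.81 -0.45  0.73  0.99]
```

{"name": "step_arm", "arguments": {"deltas": [1,0,0,0,0,0,0,1,0,0,0,0,0,0,1,0,0,-0.1,0,0,0,1,0,0,-0.2,0,0,0,1,0,0,-0.3,0,0,0]}}

```text
t: 12.83
tool_pos: [0.5428, -0.3293, 0.0425]
orientation: [0.647, 0.763, -0.0, -0.001]
force: [-0.6, 0.9, -3.1]
finger_gap: 0.0177
finger_force: 30.0
```

{"name": "step_arm", "arguments": {"deltas": [1,0,0,-0.4,0,0,0,1,0,0,-0.4,0,0,0,1,0,0,-0.5,0,0,0,1,0,0,-0.5,0,0,0,1,0,0,-0.5,0,0,0]}}

```text
t: 13.25
tool_pos: [0.5436, -0.33, 0.1368]
orientation: [0.647, 0.763, -0.0, 0.0]
force: [0.2, -1.0, -3.8]
finger_gap: 0.0173
finger_force: 30.0
```

{"name": "step_arm", "arguments": {"deltas": [1,0,0,-0.5,0,0,0,1,0,0,-0.4,0,0,0,1,0,0,-0.3,0,0,0,1,0,0,-0.1,0,0,0,1,0,0,0,0,0,0]}}

```text
t: 13.67
tool_pos: [0.5443, -0.3302, 0.1883]
orientation: [0.647, 0.763, 0.0, 0.001]
force: [-0.0, -0.6, -3.8]
finger_gap: 0.018
finger_force: 30.0
```

```bash
python3 plan.py .543 .286 .19 77.0 35 1;  python3 - <<'E'
from h import *
p,d=grab('scene'); C=cloud('scene',d).reshape(-1,3); h=cv2.cvtColor(p,cv2.COLOR_RGB2HSV).reshape(-1,3)
m=(C[:,2]>.14)&(C[:,2]<.22)&(abs(C[:,0]-.545)<.16)&(abs(C[:,1]+.33)<.12)&(h[:,1]>60)&(h[:,0]<30)
A=np.c_[C[m][:,:2]-[.545,-.33],np.ones(m.sum())]
for _ in range(4):
    s=np.linalg.lstsq(A,C[m][:,2],rcond=None)[0]; r=C[m][:,2]-A@s; k=abs(r)<.008; idx=np.where(m)[0][k]; m=np.zeros_like(m); m[idx]=1; A=A[k]
print('cover plane slope, z',s,m.sum(),cv2.minAreaRect(C[m][:,:2].astype(np.float32)))
E
```

```text
t 13.6667 [ 0.5443 -0.3302  0.1883] gap 0.018 f [-0.  -0.6 -3.8] psi 99.41 tilt [ 0.002 -0.001 -1.   ] j [ 0.03  0.5   0.58  1.72 -0.31  1.02  0.89]
1,0.43,0.07,0,0,0,0.6,1,0.44,0.07,0,0,0,0.6,1,0.44,0.06,0,0,0,0.6,1,0.43,0.06,-0.01,0,0,0.6,1,0.44,0.05,0,0,0,0.6
1,0.44,0.05,0,0,0,0.6,1,0.43,0.04,0,0,0,0.6,1,0.44,0.04,0,0,0,0.7,1,0.44,0.03,0,0,0,0.6,1,0.44,0.03,0,0,0,0.7
1,0.44,0.03,-0.01,0,0,0.6,1,0.44,0.02,0,0,0,0.7,1,0.44,0.01,0,0,0,0.6,1,0.44,0.01,0,0,0,0.7,1,0.44,0,0,0,0,0.6
1,0.44,0,0,0,0,0.7,1,0.44,0,0,0,0,0.6,1,0.44,-0.02,-0.01,0,0,0.7,1,0.44,-0.01,0,0,0,0.6,1,0.44,-0.02,0,0,0,0.7
1,0.44,-0.03,0,0,0,0.6,1,0.44,-0.03,0,0,0,0.7,1,0.44,-0.04,0,0,0,0.6,1,0.43,-0.04,0,0,0,0.7,1,0.44,-0.04,-0.01,0,0,0.6
1,0.44,-0.05,0,0,0,0.7,1,0.44,-0.06,0,0,0,0.6,1,0.43,-0.06,0,0,0,0.7,1,0.44,-0.07,0,0,0,0.6,1,0.43,-0.07,0,0,0,0.7
1,0.44,-0.07,0,0,0,0.6,1,0.43,-0.08,-0.01,0,0,0.7,1,0.43,-0.09,0,0,0,0.6,1,0.43,-0.09,0,0.1,0,0.7,1,0.43,-0.09,0,0,0,0.6
cover plane slope, z [-0.00177687 -0.00547523  0.17630754] 3314 ((0.5458168387413025, -0.3290838301181793), (0.2803484797477722, 0.1949649155139923), 9.162652969360352)
```

{"name": "step_arm", "arguments": {"deltas": [1,0.1,0.02,0,0,0,0.2,1,0.25,0.04,0,0,0,0.5,1,0.4,0.06,0,0,0,0.6,1,0.44,0.06,0,0,0,0.6,1,0.44,0.06,0,0,0,0.6]}}

```text
t: 14.13
tool_pos: [0.5433, -0.2622, 0.1859]
orientation: [0.664, 0.748, -0.0, -0.001]
force: [0.4, 0.7, -2.9]
finger_gap: 0.018
finger_force: 30.0
```

{"name": "step_arm", "arguments": {"deltas": [1,0.44,0.05,0,0,0,0.6,1,0.44,0.05,0,0,0,0.6,1,0.44,0.04,0,0,0,0.7,1,0.44,0.04,0,0,0,0.6,1,0.44,0.03,0,0,0,0.7]}}

```text
t: 14.55
tool_pos: [0.543, -0.1735, 0.1861]
orientation: [0.684, 0.73, -0.0, -0.001]
force: [-0.5, 0.9, -3.7]
finger_gap: 0.0178
finger_force: 30.0
```

{"name": "step_arm", "arguments": {"deltas": [1,0.44,0.03,0,0,0,0.6,1,0.44,0.02,0,0,0,0.7,1,0.44,0.02,0,0,0,0.6,1,0.44,0.01,0,0,0,0.7,1,0.44,0,0,0,0,0.6]}}

```text
t: 14.97
tool_pos: [0.5422, -0.0856, 0.1862]
orientation: [0.704, 0.71, -0.0, -0.001]
force: [0.1, 0.4, -3.0]
finger_gap: 0.0177
finger_force: 30.0
```

{"name": "step_arm", "arguments": {"deltas": [1,0.44,0,0,0,0,0.7,1,0.44,0,0,0,0,0.6,1,0.44,-0.01,0,0,0,0.7,1,0.44,-0.01,0,0,0,0.6,1,0.44,-0.02,0,0,0,0.7]}}

```text
t: 15.38
tool_pos: [0.5417, 0.0023, 0.1862]
orientation: [0.724, 0.69, -0.001, -0.001]
force: [0.5, -0.3, -3.3]
finger_gap: 0.0178
finger_force: 30.0
```

{"name": "step_arm", "arguments": {"deltas": [1,0.44,-0.03,0,0,0,0.6,1,0.44,-0.03,0,0,0,0.7,1,0.44,-0.04,0,0,0,0.6,1,0.44,-0.04,0,0,0,0.7,1,0.44,-0.04,0,0,0,0.6]}}

```text
t: 15.8
tool_pos: [0.5405, 0.0904, 0.1862]
orientation: [0.743, 0.669, -0.001, -0.001]
force: [0.7, 0.1, -4.4]
finger_gap: 0.0176
finger_force: 30.0
```

{"name": "step_arm", "arguments": {"deltas": [1,0.44,-0.05,0,0,0,0.7,1,0.44,-0.06,0,0,0,0.6,1,0.44,-0.06,0,0,0,0.7,1,0.44,-0.07,0,0,0,0.6,1,0.44,-0.07,0,0,0,0.7]}}

```text
t: 16.22
tool_pos: [0.5393, 0.1791, 0.1861]
orientation: [0.762, 0.647, -0.001, -0.0]
force: [0.4, 0.3, -3.6]
finger_gap: 0.0175
finger_force: 30.0
```

{"name": "step_arm", "arguments": {"deltas": [1,0.44,-0.07,0,0,0,0.6,1,0.44,-0.08,0,0,0,0.7,1,0.4,-0.08,0,0,0,0.6,1,0.3,-0.06,0,0,0,0.7,1,0.2,-0.04,0,0,0,0.6]}}

```text
t: 16.63
tool_pos: [0.5389, 0.2525, 0.186]
orientation: [0.779, 0.627, -0.001, -0.0]
force: [-0.5, -0.7, -3.2]
finger_gap: 0.0181
finger_force: 30.0
```

{"name": "step_arm", "arguments": {"deltas": [1,0.1,0,0,0,0,0.3,1,0,0,0,0,0,0,1,0,0,0,0,0,0]}}

```text
t: 16.88
tool_pos: [0.5411, 0.2533, 0.1867]
orientation: [0.782, 0.624, -0.0, 0.0]
force: [0.0, 0.5, -3.7]
finger_gap: 0.0175
finger_force: 30.0
```

```bash
python3 plan.py .543 .286 .19 77.0 10 1
```

```text
t 16.8833 [0.5411 0.2533 0.1867] gap 0.0175 f [ 0.   0.5 -3.7] psi 77.2 tilt [-0.    -0.001 -1.   ] j [-0.97  0.43  0.57  1.81 -0.27  0.98 -0.51]
1,0.08,-0.01,-0.01,0,0,0,1,0.08,-0.02,-0.01,0,0,0,1,0.08,-0.01,0,0,0,0,1,0.08,-0.01,-0.01,0,0,0,1,0.08,-0.02,-0.01,0,0,0
1,0.08,-0.01,-0.01,0,0,0,1,0.09,-0.02,-0.01,0,0,0,1,0.08,-0.01,-0.01,0,0,0.1,1,0.08,-0.01,0,0,0,0,1,0.08,-0.02,-0.01,0,0.1,0.1
```

{"name": "step_arm", "arguments": {"deltas": [1,0.1,-0.02,0,0,0,0,1,0.2,-0.03,0,0,0,0,1,0.2,-0.03,0,0,0,0,1,0.2,-0.03,0.1,0,0,0.1,1,0.1,-0.02,0.2,0,0,0.1]}}

```text
t: 17.3
tool_pos: [0.5439, 0.2888, 0.1754]
orientation: [0.782, 0.623, 0.001, -0.0]
force: [0.5, -0.2, -3.1]
finger_gap: 0.018
finger_force: 30.0
```

{"name": "step_arm", "arguments": {"deltas": [1,0,0,0.3,0,0,0,1,0,0,0.4,0,0,0,1,0,0,0.3,0,0,0,1,0,0,0.2,0,0,0,1,0,0,0.1,0,0,0]}}

```text
t: 17.72
tool_pos: [0.5424, 0.2856, 0.121]
orientation: [0.783, 0.622, -0.001, -0.0]
force: [0.4, -0.6, -3.8]
finger_gap: 0.0178
finger_force: 30.0
```

{"name": "step_arm", "arguments": {"deltas": [1,0,0,0,0,0,0,1,0,0,0,0,0,0,1,0,0,0,0,0,0]}}

```text
t: 17.97
tool_pos: [0.5439, 0.2865, 0.1237]
orientation: [0.783, 0.623, 0.001, 0.0]
force: [0.0, 0.7, -3.4]
finger_gap: 0.0178
finger_force: 30.0
```

```bash
python3 plan.py .543 .2857 .12 77.0 5 1; python3 - <<'E'
from h import *
o=[]
for n in('top','scene'):
    p,d=grab(n); K,D,R,t=cal(n); im=np.clip(p*1.6,0,255).astype(np.uint8)[:,:,::-1].copy()
    for s in(.125,-.125):
        w=np.array([[.543,.2857,.066]])+s*np.array([.974,-.225,0]); u=cv2.projectPoints(w,cv2.Rodrigues(R)[0],t,K,D)[0].ravel()
        print(n,s,u.round(1))
    c=(140,290,140,290) if n=='top' else (130,300,340,520)
    o.append(cv2.resize(im[c[0]:c[1],c[2]:c[3]],(400,400),interpolation=3))
cv2.imwrite('pics/c7.png',np.hstack(o))
E
```

```text
t 17.9667 [0.5439 0.2865 0.1237] gap 0.0178 f [ 0.   0.7 -3.4] psi 77.01 tilt [ 0.001  0.001 -1.   ] j [-0.97  0.53  0.52  1.82 -0.34  0.88 -0.52]
1,0,0,0.02,0,0,0,1,-0.01,-0.01,0.02,0,0,0,1,0,0,0.02,0,0,0,1,-0.01,0,0.01,0,0,0,1,0,-0.01,0.02,0.1,-0.1,0
top 0.125 [219.7 163.6]
top -0.125 [189.3 266.5]
scene 0.125 [418.5 253.7]
scene -0.125 [460.4 195.7]
```

View pics/c7.png

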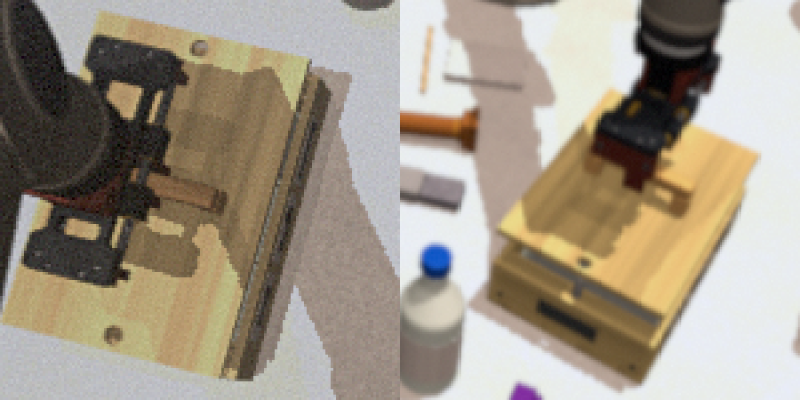

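Both views show the cover level above the tray, holes at about (215,158) and (182,266) in the top image. Checking hole centres against TCP and pins.

```bash
python3 - <<'E'
from h import *
s=bot.observe(); im,_=grab('top'); im=im.astype(float); s2=bot.observe()
cs=[]
for u,v in((215,158),(182,266)):
    w=im[v-6:v+7,u-6:u+7].sum(2); bg=np.median(w); k=np.clip(bg-60-w,0,None); n,l,st,ce=cv2.connectedComponentsWithStats((w<bg-.22*bg).astype(np.uint8))
    i=1+st[1:,4].argmax(); print(st[i]); cs.append(ce[i]+[u-6,v-6])
h=ray('top',cs,s2['tool_pos'][2]-.0192+.005); print(np.round(cs,1).tolist(),h.round(4).tolist(),'mid',h.mean(0).round(4),'dist',np.hypot(*(h[0]-h[1])[:2]),'yaw',np.degrees(np.arctan2(*(h[0]-h[1])[:2][::-1])),s['tool_pos'],s2['tool_pos'])
pc=[(219.94,163.59),(189.37,266.47)]
for z in(.064,.07,.078): q=ray('top',pc,z); print(z,q.mean(0).round(4),np.hypot(*(q[0]-q[1])[:2]),np.degrees(np.arctan2(*(q[0]-q[1])[:2][::-1])))
# pins in first scene image: dark blobs
S=cv2.imread('pics/scene0.png').astype(float)
for u,v in((418,248),(461,192)):
    w=S[v-12:v+13,u-8:u+9].sum(2); print(np.argwhere(w<w.min()+60).mean(0)[::-1]+[u-8,v-12],len(np.argwhere(w<w.min()+60)))
E
```

```text
[ 2  3  6  6 23]
[ 3  2  7  7 36]
[[213.6, 158.0], [181.8, 264.9]] [[0.6658, 0.2603, 0.1095], [0.4228, 0.3158, 0.1095]] mid [0.5443 0.288  0.1095] dist 0.24930145455465394 yaw -12.84594705350997 [0.54383706 0.28657803 0.12380528] [0.54376382 0.28657216 0.12374402]
0.064 [0.5433 0.286  0.064 ] 0.2504772936794322 -13.061797293597463
0.07 [0.5423 0.2841 0.07  ] 0.24896963230378236 -13.061797293597477
0.078 [0.5411 0.2816 0.078 ] 0.2469594171362493 -13.061797293597461
[417.16666667 250.66666667] 24
[457.8490566  201.56603774] 53
```

{"name": "step_arm", "arguments": {"deltas": [1,-0.04,-0.02,0.1,0,0,0,1,0,0,0.15,0,0,0,1,0,0,0.15,0,0,0,1,0,0,0.1,0,0,0,1,0,0,0,0,0,0]}}

```text
t: 18.53
tool_pos: [0.5413, 0.2846, 0.1016]
orientation: [0.782, 0.623, -0.001, -0.0]
force: [-0.9, 0.1, -3.2]
finger_gap: 0.0179
finger_force: 30.0
```

{"name": "step_arm", "arguments": {"deltas": [1,0,0,0.08,0,0,0,1,0,0,0.05,0,0,0,1,0,0,0,0,0,0]}}

```text
t: 18.78
tool_pos: [0.542, 0.2849, 0.0974]
orientation: [0.783, 0.623, -0.0, -0.0]
force: [-0.7, 0.1, -2.7]
finger_gap: 0.0179
finger_force: 30.0
```

```bash
python3 plan.py; python3 -c "
from h import *
print(bot.observe()['ft_torque'].round(2))"
```

```text
t 18.7833 [0.542  0.2849 0.0974] gap 0.0179 f [-0.7  0.1 -2.7] psi 77.02 tilt [-0. -0. -1.] j [-0.96  0.56  0.5   1.84 -0.36  0.83 -0.5 ]
[-0.07  0.09 -0.01]
```

The pins are in the holes without contact. Continuing down to the rim.

{"name": "step_arm", "arguments": {"deltas": [1,0,0,0.1,0,0,0,1,0,0,0.1,0,0,0,1,0,0,0.07,0,0,0,1,0,0,0.03,0,0,0,1,0,0,0,0,0,0]}}

```text
t: 19.2
tool_pos: [0.5419, 0.2848, 0.0854]
orientation: [0.783, 0.623, -0.0, -0.0]
force: [0.3, -0.5, -2.8]
finger_gap: 0.0181
finger_force: 30.0
```

{"name": "step_arm", "arguments": {"deltas": [1,0,0,0.05,0,0,0,1,0,0,0.03,0,0,0,1,0,0,0,0,0,0]}}

```text
t: 19.45
tool_pos: [0.5421, 0.2849, 0.0824]
orientation: [0.782, 0.623, -0.0, -0.0]
force: [-0.1, -0.1, -3.9]
finger_gap: 0.0177
finger_force: 30.0
```

```bash
python3 plan.py
```

```text
t 19.45 [0.5421 0.2849 0.0824] gap 0.0177 f [-0.1 -0.1 -3.9] psi 77.03 tilt [-0. -0. -1.] j [-0.95  0.58  0.49  1.85 -0.37  0.8  -0.49]
```

{"name": "step_arm", "arguments": {"deltas": [1,0,0,0.02,0,0,0,1,0,0,0.02,0,0,0,1,0,0,0,0,0,0]}}

```text
t: 19.7
tool_pos: [0.5423, 0.285, 0.0812]
orientation: [0.783, 0.623, 0.0, -0.0]
force: [-0.2, -0.2, -2.6]
finger_gap: 0.0178
finger_force: 30.0
```

{"name": "step_arm", "arguments": {"deltas": [0.5,0,0,0,0,0,0,0.5,0,0,0,0,0,0,0.4,0,0,0,0,0,0,0.4,0,0,0,0,0,0]}}

```text
t: 20.03
tool_pos: [0.5425, 0.2851, 0.0814]
orientation: [0.783, 0.623, 0.0, 0.0]
force: [0.2, -0.5, -0.7]
finger_gap: 0.041
finger_force: 0.0
```

{"name": "step_arm", "arguments": {"deltas": [0.4,0,0,-0.2,0,0,0,0.4,0,0,-0.5,0,0,0,0.4,0,0,-0.8,0,0,0,0.4,0,0,-0.9,0,0,0,0.4,0,0,-0.9,0,0,0]}}

```text
t: 20.45
tool_pos: [0.542, 0.2845, 0.2149]
orientation: [0.783, 0.622, -0.0, 0.0]
force: [0.6, 1.0, -0.2]
finger_gap: 0.0529
finger_force: 0.0
```

{"name": "step_arm", "arguments": {"deltas": [0.4,-0.5,0,0,0,0,0,0.4,-0.8,0,0,0,0,0,0.4,-0.8,0,0,0,0,0,0.4,-0.8,0,0,0,0,0,0.4,-0.5,0,0,0,0,0]}}

```text
t: 20.87
tool_pos: [0.5111, 0.1489, 0.2138]
orientation: [0.783, 0.621, 0.0, 0.0]
force: [0.8, -0.1, 0.1]
finger_gap: 0.0529
finger_force: 0.0
```

{"name": "step_arm", "arguments": {"deltas": [0.4,0,0,0,0,0,0,0.4,0,0,0,0,0,0]}}

```text
t: 21.03
tool_pos: [0.5119, 0.1519, 0.2137]
orientation: [0.783, 0.622, 0.001, -0.0]
force: [-0.8, 1.0, 0.2]
finger_gap: 0.0526
finger_force: 0.0
```

```bash
python3 - <<'E'
from h import *
o=[]
for n in('top','scene'):
    p,d=grab(n); c=(140,290,140,290) if n=='top' else (130,300,340,520)
    o.append(cv2.resize(np.clip(p*1.6,0,255).astype(np.uint8)[c[0]:c[1],c[2]:c[3],::-1],(400,400),interpolation=3))
    C=cloud(n,d).reshape(-1,3); w=C[:,:2]-[.543,.2855]; l=np.c_[w@[-.225,-.974],w@[.974,-.225]]
    m=(abs(l[:,0])<.09)&(abs(l[:,1])<.13)&(abs(C[:,2]-.07)<.008)
    print(n,np.median(C[m,2]),np.linalg.lstsq(np.c_[l[m],np.ones(m.sum())],C[m,2],rcond=None)[0].round(4))
cv2.imwrite('pics/c8.png',np.hstack(o)); print(bot.observe()['t'])
E
```

```text
top 0.06980228695030782 [-0.0221 -0.0025  0.0715]
scene 0.06996429377030132 [ 0.0047 -0.003   0.0701]
21.1333
```

View pics/c8.png

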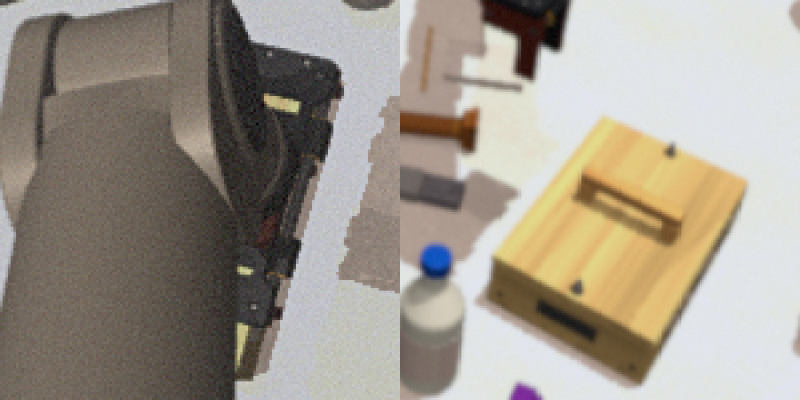

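The scene view shows the cover flat on the rim with both pins through its holes, at (577,287) and (671,150) in the crop. Its top is at 70 mm, as it should be, and the gripper is clear. Handing in.

```bash
python3 -c "
from plant import bot
print(bot.finish_job())"
```

```text
the job is handed in; nothing more can be done
None
```

I laid the short colonnette flat in its own pocket and let go, then lowered the cover level over both pins until it rested flat on the rim and let go. The job was handed in at about 21 s, and no verdict came back.

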